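# Close up the studio extractor for its suction check

### The job

Get the bench extractor ready for its suction check: pick up the loose intake sleeve that stands on the table and push it, collar end up, fully home onto the round inlet spigot on top of the extractor, and turn the hatch's wing fastener until the wing lies in line with the two black index ribs on the hatch, which point from the control plate to the hatch's tucked edge, so that its blade can enter the slot underneath. Then press the hatch fully shut against its frame and finish while still holding it pressed there, the wing left in line and not yet locked, because the sponge seal lifts the hatch as soon as nobody presses. Leave the cup, the jar and the carved bird where they are.

Things in the scene. Friction and masses are not known exactly. Their poses are not given: they have to be found in the camera images.
- extractor: Grey sheet-steel bench extractor, fixed, 240 (x) by 300 (y) by 117 mm high to its flat top deck. Origin: centre of its underside; x points away from the control plate, y to the spigot's side, z up. On the deck: the inlet spigot at (0, 90) mm, and the hatch, 170 (x) by 150 (y) mm, its middle at (0, -55) mm, on a low aluminium frame with its rim at z = 128 mm.
- spigot_top (a point): Centre of the top end of the inlet spigot: an upright aluminium tube stub, 40 mm outside, tapering to 34 mm over its top 5 mm, standing 36 mm above a flange (60 mm across, 5 mm thick) on the deck. A sleeve is home when its lower end sits on the flange, 36 mm below this point.
- sleeve_center (a point): Centre, half-way up, of the loose intake sleeve: rigid grey plastic tube open at both ends, 90 mm long, bore 44 mm (2 mm clearance around the spigot), 50 mm outside; its top 36 mm is a collar 54 mm outside. 0.08 to 0.18 kg. z points to the collar end. Starts upright on the table, left or right of the extractor. Home, this point is 9 mm above spigot_top.
- hatch (a joint): Hatch angle (rad), 0 = shut flat on its frame, growing as its free edge (by the control plate) rises. 3 mm aluminium plate hinged at its far edge, along extractor y at x = 85, z = 128 mm. Its sponge seal lifts it to 0.075 (wing 10 mm up); limit 0.11. About 11 N down at the wing presses it home; it springs up if let go. With the wing out of line, the blade lands on the frame and stops it at 0.06.
- fastener (a joint): Angle of the quarter-turn wing fastener on the hatch (rad, positive counter-clockwise from above). 0 = wing along the extractor's x, in line with the two black index ribs on the hatch and the slot under it. Starts at 0.8 to 1.45, turns freely from -1.6 to 1.6 with no stop at 0, stays where left (friction 0.04 N m). The blade enters the slot within about 0.15 of 0.
- wing (a point): On the fastener's turning axis, in the middle of its steel wing: an upright bar 36 mm long, 9 mm thick, 22 mm tall, on a round boss 26 mm across, 6 mm high. This point is 19 mm above the hatch plate's top face, 9 mm below the wing's top. x points along the wing, z up out of the hatch. With the hatch shut it is at (-50, -55, 150) mm in the extractor's frame.
- hatch_pad (a point): Middle of the top face of the hatch plate, on the line from the wing to the tucked edge; x points from the wing to the tucked edge, z out of the plate. Pressing here takes about 17 N.
- cup: White ceramic cup, 72 mm across, 95 mm high, standing loose on the table; origin at the centre of its underside. Leave it alone.
- jar: Glass jar with a steel lid, 60 mm across, 75 mm high, loose; origin at the centre of its underside. Leave it alone.
- bird: Carved swallow on a 60 by 45 mm wooden block, about 100 mm high and 130 mm long, loose; origin at the centre of the block's underside. Leave it alone.
Not all that is in view belongs to the job. What is shaped like the part that bears sleeve_center but pink or turquoise is not meant.

How it is judged (in metres and radians):
On the way:
1. the sleeve is home on the spigot and the wing is in line with the ribs (horizontal distance between sleeve_center and spigot_top below 0.005 m and z of sleeve_center in the frame of extractor below 0.171 m and angle between the z axis of sleeve_center and the z axis of extractor, either way round below 0.1 rad and value of joint fastener between -0.25 and 0.25 rad), for 0.1 s.
At the end, for the whole second after the job is handed in: Sleeve collar up on the spigot, within 4 mm of the flange and 5 mm of centre; wing within 0.25 rad of the ribs; hatch within 0.015 rad of shut (2.5 mm at its free edge) with the robot still pressing it or its fastener with over 4 N through the last second (horizontal distance between sleeve_center and spigot_top below 0.005 m and z of sleeve_center in the frame of extractor below 0.171 m and angle between sleeve_center's own z axis and vertical below 0.1 rad and value of joint fastener between -0.25 and 0.25 rad and value of joint hatch below 0.015 rad and contact force between any of the fingers, the arm and hatch above 4 N); the arm keeps its last pose, push and grip.
It fails at once if the cup, the jar or the bird is shifted by more than 30 mm (distance of any of cup, jar, bird from where it was at the start of the episode above 0.03 m).
It also fails if it takes over 48 s, if anything falls off the work surface, if the arm or the gripper's body presses on something with over 40 N, if the wrist force passes 120 N, or if a joint passes its speed limit or range.

### The arm

A 6-joint arm with a two-finger parallel gripper is mounted at the origin on the work surface. World frame = base frame: x ahead of the robot, y to its left, z up, the work surface at z = 0. Lengths are in mm, angles in rad, forces in N, time in s.
With the tool pointing down it reaches from about 400 to 925 mm from the base axis. Payload 12.5 kg.
Tool frame: the origin (TCP) lies at the very end of the fingers, on their centre line; the grasp point (between the pads) lies 19 mm behind it; z points along the fingers, x is the direction in which the jaws open and shut, and the axes are right-handed (so a half turn about z gives the same grasp; the last joint's range is limited). The gripper opens to 95 mm and grips with 3 to 60 N. Pads are 20 mm wide; open, the fingers measure 119 mm over their backs; the gripper's body (75 mm by 180 mm) begins 59 mm behind the grasp point.
Start: joints at [-0.106, 0.491, 1.559, -0, 1.092, -0.106], TCP at [625.017, 0.021, 214.661] pointing down, gripper open.
Joint ranges: [-3.1, 3.1], [-0.84, 2.19], [0.05, 2.79], [-1.13, 4.28], [0.06, 2.93], [-2.69, 2.69]. Speed limits (rad/s): [2.22, 2.22, 2.79, 3.14, 3.14, 3.14].

### API

Orientations are given as [roll, pitch, yaw] about the fixed x, y, z axes, in that order (R = Rz(yaw) Ry(pitch) Rx(roll)).
In Python, from cell import env gives the robot as it stands.
- The arm moves only by the tool arm_command, never from a script. Its argument "motion" is one flat list of numbers, 7 for each row, row after row: the opening, from -1 (shut) to 1 (fully open), then the shift along the tool's x, y, z in mm, then the turn, a rotation vector about the tool's x, y, z in degrees. In form: [fingers, dx, dy, dz, rx, ry, rz, fingers, dx, dy, dz, rx, ry, rz, ...]. A call has 1 to 20 rows; each row is the pose to reach, as a shift and turn from the pose commanded when the call began, along the tool's axes at that moment; what a row does not reach only later rows make up. A row lasts 1/10 s, in which the tool goes at most 50 mm and 8.59 degrees, less where a joint would pass 70% of its speed; a pose out of reach is approached as far as the arm can. A call with a gripper value outside its range is refused whole. The fingers move at their own pace and stop on an object; the grip force is fixed at half the most. Time passes only in rows, so rows that repeat a pose let the fingers close. It gives the time, the measured TCP pose, the force and the opening at its end, in the units of the state.
- env.state(): the state, without advancing time (a new reading comes with each control period).
- env.read_camera(name): name is "scene" or "side" or "wrist"; returns (picture, depth): 384x512x3 uint8, red, green, blue; 384x512 float32, mm along the optical axis (not along the pixel's ray), 0 where there is no reading.
- env.calibration(name): a dict with "fx", "fy", "cx", "cy" (pixels), "distortion" ([k1, k2, p1, p2, k3] as OpenCV has them; the pictures are not rectified), "cam_to_world" (4x4, takes a point from camera to world coordinates). Camera axes: x right, y down, z forward; pixel columns grow to the right and rows downward; lengths in mm; the calibration is good to about 2 mm. A picture is of the moment at which its call begins: read the wrist's pose just before it. calibration takes no time and is no camera call; for the wrist camera it gives the pose at the moment of the call.
- env.job_done(): hands the job in, once; it reports no verdict.
Trained networks look in the newest picture that a camera, given by its name, has taken for a name from the list of things; names that differ only in an ending like _2 or _b are one class to them, and where a whole thing is asked for, a point or a joint stands for the part that bears it (a point fixed in the world has none). Each returns a list of dicts, best first, with "confidence" (0 to 1); they miss things now and then, are a little off and sometimes report something else, mostly with a low value. They report only what shows in the picture. A call takes as long as a camera call. They do not tell look-alikes from the thing itself.
- env.recognise(camera, label): "location" ([column, row] in pixels, amid what is visible of it).
- env.silhouettes(camera, label): "region" (384x512 bool, what is visible of it) and "location" ([column, row] in pixels, amid what is visible of it).
- env.spot_point(camera, label): "location" ([column, row] in pixels: a listed point, or the origin of a listed thing).
The state is a dict: "t": time; "joints": joint angles; "qvel": joint speeds; "tau": joint torques, N m; "eef_pos": TCP position; "tcp_rot": TCP orientation; "ft_force": force on the tool from outside, world axes, zero at the start; "moment": the same for the moment, N m; "opening": opening from 0.0 (shut) to 1.0 (fully open).
Only numpy, scipy, OpenCV 4.12 (cv2) and the standard library are available. Lean on these libraries where they do the work, as an engineer would, in place of code of your own. Each camera call takes 0.05 s, during which the arm holds its last target.

## Working session

There is one attempt and no reset: what is moved stays moved. The work goes in short steps, Python scripts to look and compute and a tool call to move; the robot and the scene stay as the last step left them, time stands still between calls to the robot, and variables do not carry over. Pictures are saved under pics/ and viewed, and the job is handed in when it is done.

Besides the shell and the picture viewer there is one more tool, called after ">>>" as name(argument=value, ...) on one line, values as JSON. arm_command: Moves the arm, as the interface text tells. Its arguments: {"type":"object","properties":{"motion":{"type":"array","items":{"type":"number"}}},"required":["motion"]}

```bash
mkdir -p pics; ls; python3 - <<'E'
from cell import env
import cv2
print(env.state())
for c in ["scene","side","wrist"]:
    p,d=env.read_camera(c)
    cv2.imwrite(f"pics/{c}0.png",p[:,:,::-1])
    k=env.calibration(c);print(c,k)
E
```

```text
pics
{'t': 0.0, 'joints': array([-1.05570130e-01,  4.91560650e-01,  1.55945339e+00,  4.86047397e-05,
        1.09171019e+00, -1.05564864e-01]), 'qvel': array([-0.00047456, -0.00075844,  0.00095556,  0.0003424 , -0.00022448,
        0.00274813]), 'tau': array([-9.52334158e-04, -6.12640929e+01, -2.58175153e+01,  6.92750537e-02,
        4.83079045e-02, -1.38641695e-05]), 'eef_pos': array([6.24752492e+02, 7.94107693e-02, 2.14059717e+02]), 'tcp_rot': array([-3.14143055e+00,  1.12073854e-03, -2.76045622e-05]), 'ft_force': array([ 0.12088213, -0.42406908, -0.5556716 ]), 'moment': array([ 0.02228441, -0.00770065, -0.01908224]), 'opening': 1.000526814040515}
scene {'fx': 431.2170998790542, 'fy': 431.2170998790542, 'cx': 252.52423276746765, 'cy': 189.81165250759585, 'distortion': array([-0.10157455,  0.        ,  0.        ,  0.        ,  0.        ]), 'cam_to_world': array([[-2.02019270e-01,  5.37666254e-01, -8.18598323e-01,
         1.52878567e+03],
       [ 9.79371509e-01,  1.07120340e-01, -1.71337910e-01,
         1.74119597e+02],
       [-4.43408173e-03, -8.36325434e-01, -5.48215384e-01,

[... 518 characters left out ...]
8.55654838e-01, -5.17255644e-01,
         8.76299075e+02],
       [ 0.00000000e+00,  0.00000000e+00,  0.00000000e+00,
         1.00000000e+00]])}
wrist {'fx': 271.5117374776001, 'fy': 271.5117374776001, 'cx': 253.59485616916535, 'cy': 187.77087284759983, 'distortion': array([-0.06200164,  0.        ,  0.        ,  0.        ,  0.        ]), 'cam_to_world': array([[ 9.99999252e-01, -2.42523539e-04, -1.19854881e-03,
         6.25533664e+02],
       [-5.19196328e-04, -9.71610910e-01, -2.36583959e-01,
         6.58677982e+01],
       [-1.10714592e-03,  2.36584405e-01, -9.71610310e-01,
         3.85068059e+02],
       [ 0.00000000e+00,  0.00000000e+00,  0.00000000e+00,
         1.00000000e+00]])}
```

View pics/scene0.png

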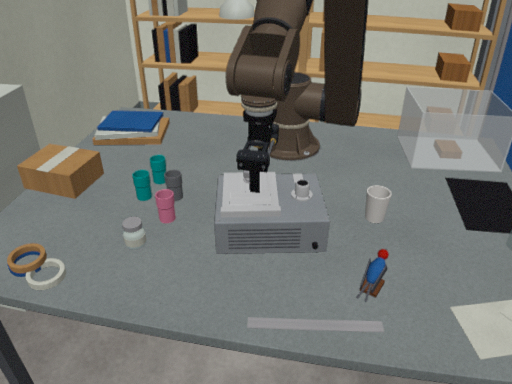

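View pics/side0.png

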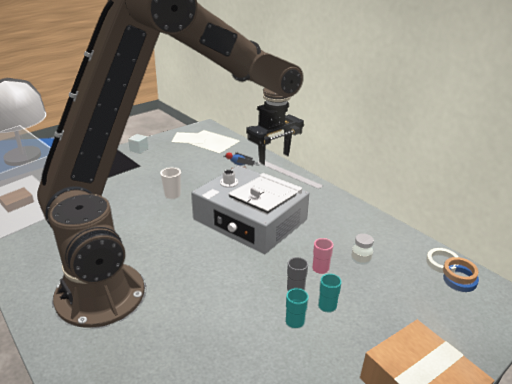

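View pics/wrist0.png

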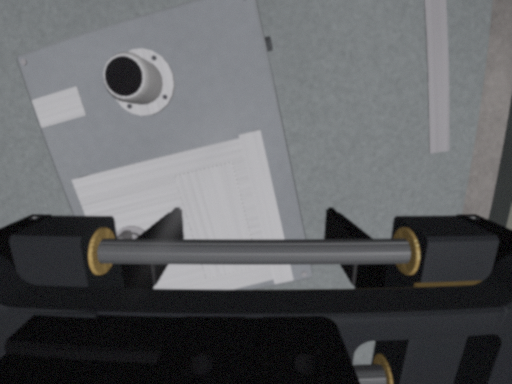

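```bash
cat > h.py <<'E'
from cell import env
import numpy as np, cv2
from scipy.spatial.transform import Rotation as R
def K(c):
    k=env.calibration(c)
    return np.array([[k['fx'],0,k['cx']],[0,k['fy'],k['cy']],[0,0,1.]]),np.array(k['distortion']),k['cam_to_world']
def cloud(c,d,mask=None,k=None):
    M,D,T=k or K(c)
    v,u=np.nonzero((d>0) if mask is None else (mask&(d>0)))
    n=cv2.undistortPoints(np.stack([u,v],1).astype(float)[:,None],M,D)[:,0]
    z=d[v,u]
    P=np.c_[n*z[:,None],z]
    return P@T[:3,:3].T+T[:3,3],np.stack([u,v],1)
def ray(c,px,k=None):
    M,D,T=k or K(c)
    n=cv2.undistortPoints(np.array([[px]],float),M,D)[0,0]
    return T[:3,3],T[:3,:3]@np.array([n[0],n[1],1.])
def proj(c,P,k=None):
    M,D,T=k or K(c)
    Ti=np.linalg.inv(T)
    return cv2.projectPoints(np.atleast_2d(P).astype(float),cv2.Rodrigues(Ti[:3,:3])[0],Ti[:3,3],M,D)[0][:,0]
def atz(c,px,z,k=None):
    o,r=ray(c,px,k); return o+r*(z-o[2])/r[2]
def tri(obs):
    A=np.zeros((3,3));b=np.zeros(3)
    for c,px in obs:
        o,r=ray(c,px);r=r/np.linalg.norm(r);Q=np.eye(3)-np.outer(r,r);A+=Q;b+=Q@o
    return np.linalg.solve(A,b)
E
python3 - <<'E'
from h import *
np.set_printoptions(precision=1,suppress=True)
for c in ["scene","side"]:
    p,d=env.read_camera(c)
    np.savez(f"{c}.npz",p=p,d=d)
    for l in ["sleeve_center","spigot_top","wing","hatch_pad","extractor"]:
        for o in env.spot_point(c,l)[:5]: print(c,l,o['location'],round(o['confidence'],2))
    for l in ["sleeve_center"]:
        for o in env.silhouettes(c,l):
            m=o['region'];P,_=cloud(c,d,m);print('sil',c,l,o['location'],round(o['confidence'],2),m.sum(),np.median(P,0),P.min(0),P.max(0),np.median(p[m],0))
E
```

```text
scene sleeve_center [176.1, 188.8] 0.95
scene sleeve_center [141.2, 186.7] 0.92
scene sleeve_center [168.6, 204.8] 0.75
scene sleeve_center [156.7, 171.5] 0.64
scene spigot_top [248.3, 171.6] 0.73
scene wing [247.0, 172.9] 0.39
scene hatch_pad [247.3, 190.3] 0.75
scene extractor [271.8, 226.3] 0.78
sil scene sleeve_center [140.9, 187.3] 0.88 540 [ 473.  -408.4   60.6] [ 289.8 -509.3   -1. ] [ 488.  -385.4   94.9] [  0. 108. 106.]
sil scene sleeve_center [157.6, 169.2] 0.8 395 [ 370.1 -396.1   63.7] [ 182.2 -500.5    0.3] [ 452.7 -335.4   95.8] [  0. 108. 106.]
sil scene sleeve_center [164.3, 202.5] 0.75 553 [ 569.1 -292.3   62.6] [ 404.2 -388.9   -0.8] [ 582.8 -269.9   94.2] [153.  87. 109.]
sil scene sleeve_center [375.4, 274.8] 0.43 900 [736.1 308.2  55.3] [568.2 270.9  -2.6] [799.  358.   93.2] [69. 73. 86.]
side sleeve_center [331.1, 292.9] 0.96
side sleeve_center [294.0, 307.4] 0.89
side sleeve_center [300.3, 273.0] 0.56
side spigot_top [227.7, 173.4] 0.75
side wing [254.5, 190.8] 0.42
side hatch_pad [269.1, 192.9] 0.59
side extractor [247.1, 220.9] 0.66
sil side sleeve_center [321.0, 257.0] 0.89 570 [ 542.1 -306.5   61.4] [ 523.9 -325.4   -2.3] [ 581.9 -270.2   92. ] [153.  97. 110.]
sil side sleeve_center [328.9, 295.2] 0.84 733 [ 445.7 -421.7   58.6] [ 428.6 -441.4   -3.9] [ 532.3 -340.9   92.1] [ 40. 103.  99.]
sil side sleeve_center [299.3, 272.2] 0.63 640 [ 430.2 -320.2   64.7] [ 353.7 -396.6   -5.4] [ 505.1 -233.5   92.8] [75. 75. 75.]
sil side sleeve_center [294.5, 305.9] 0.61 778 [ 343.7 -408.4   61.1] [ 324.9 -429.1   -5.5] [ 456.4 -335.1   92.7] [ 38. 102.  99.]
```

```bash
python3 - <<'E'
from h import *
from scipy.optimize import least_squares
np.set_printoptions(precision=1,suppress=True)
A=[]
for c in ["scene","side"]:
    f=np.load(f"{c}.npz");p,d=f['p'],f['d']
    P,uv=cloud(c,d)
    for lo,hi in [(8,45),(60,92)]:
        m=(np.hypot(P[:,0]-453,P[:,1]+312)<45)&(P[:,2]>lo)&(P[:,2]<hi)
        col=p[uv[:,1],uv[:,0]].astype(int); m&=(np.ptp(col,axis=1)<25)
        Q=P[m]
        s=least_squares(lambda x:np.hypot(Q[:,0]-x[0],Q[:,1]-x[1])-x[2],[453,-312,26],loss='soft_l1')
        r=25 if lo<20 else 27
        s2=least_squares(lambda x:np.hypot(Q[:,0]-x[0],Q[:,1]-x[1])-r,[453,-312],loss='soft_l1')
        print(c,lo,m.sum(),s.x,s2.x)
    # deck points
    m=(abs(P[:,2]-117)<5)&(abs(P[:,1])<250)&(P[:,0]>400)&(P[:,0]<850)
    print('deck',m.sum(),np.median(P[m],0))
for c,(x,y) in {"scene":(140,150),"side":(270,240)}.items():
    p=np.load(f"{c}.npz")['p'];cv2.imwrite(f"pics/z_{c}.png",cv2.resize(p[y:y+75,x:x+100,::-1],None,fx=6,fy=6,interpolation=cv2.INTER_CUBIC))
for c,(x,y) in {"scene":(205,155),"side":(180,150)}.items():
    p=np.load(f"{c}.npz")['p'];cv2.imwrite(f"pics/e_{c}.png",cv2.resize(p[y:y+100,x:x+135,::-1],None,fx=5.5,fy=5.5,interpolation=cv2.INTER_CUBIC))
E
```

```text
scene 8 91 [ 436.9 -314.9   24.9] [ 436.9 -314.9]
scene 60 231 [ 438.4 -314.    25.4] [ 438.  -314.4]
deck 2685 [583.9  71.1 118.7]
side 8 137 [ 439.6 -312.4   25.2] [ 439.4 -312.6]
side 60 351 [ 437.8 -313.8   25.4] [ 438.  -313.6]
deck 1867 [481.7  39.1 114.9]
```

View pics/z_side.png

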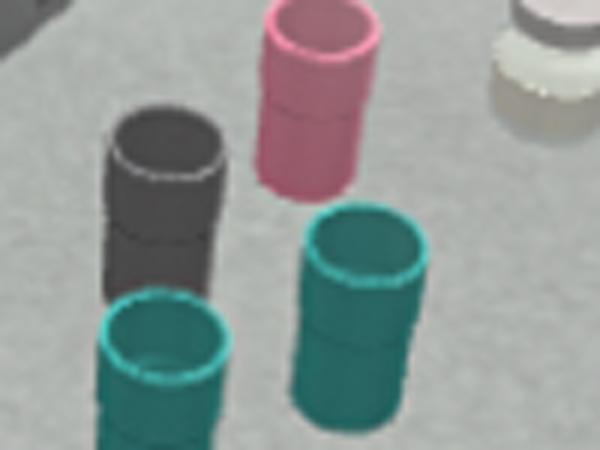

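View pics/e_side.png

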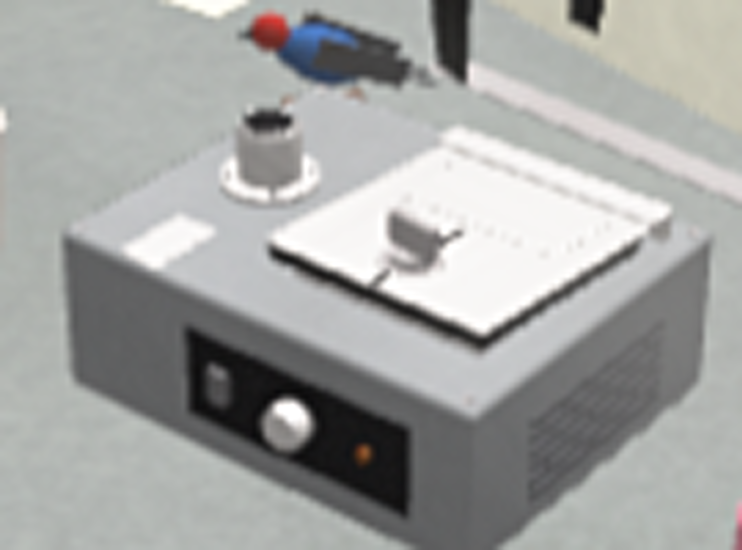

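View pics/e_scene.png

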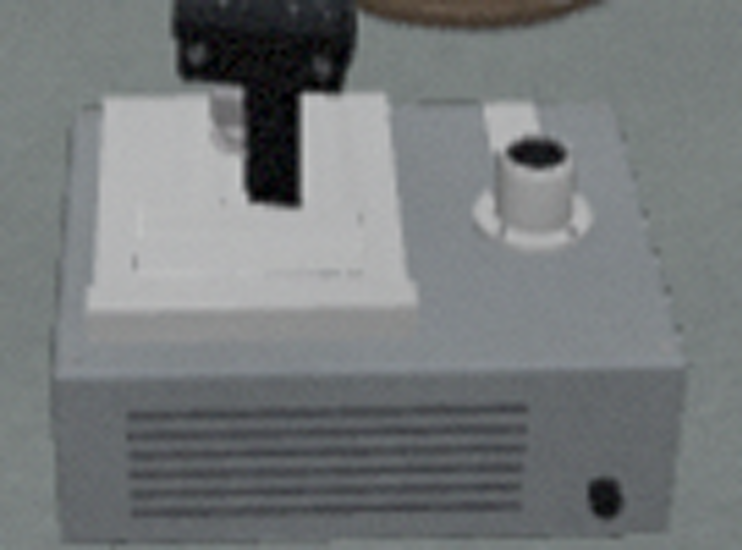

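View pics/z_scene.png

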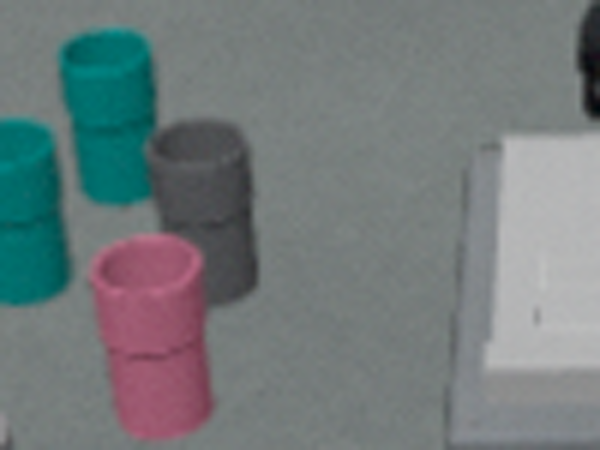

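```bash
python3 - <<'E'
from h import *
from scipy.optimize import least_squares
np.set_printoptions(precision=1,suppress=True)
for c in ["scene","side","wrist"]:
    p,d=env.read_camera(c); np.savez(f"{c}.npz",p=p,d=d); k=K(c)
    P,uv=cloud(c,d)
    m=(P[:,2]>121+20)&(P[:,2]<153)&(P[:,0]>450)&(P[:,0]<800)&(abs(P[:,1])<200)
    S=P[m]
    # spigot cyl
    obs={"scene":(303,183),"side":(228,174),"wrist":(140,82)}[c]
    g=atz(c,obs,150)
    Q=S[np.hypot(*(S[:,:2]-g[:2]).T)<35]
    s=least_squares(lambda x:np.hypot(Q[:,0]-x[0],Q[:,1]-x[1])-20,g[:2],loss='soft_l1')
    print(c,'spigot',g,len(Q),s.x)
    m=(P[:,2]>100)&(P[:,2]<180)&(np.hypot(*(P[:,:2]-np.array([600,0])).T)<230)
    Q=P[m&(abs(P[:,2]-117)<8)]
    print('z',np.percentile(Q[:,2],[5,25,50,75,95]), cv2.minAreaRect(Q[:,:2].astype(np.float32)))
    for o in env.spot_point(c,"spigot_top")+env.spot_point(c,"wing")+env.spot_point(c,"hatch_pad"): print(o)
E
```

```text
scene spigot [507.2 104.2 150. ] 53 [553.6 102.6]
z [113.1 117.6 118.8 119.9 122. ] ((542.1023559570312, 15.619003295898438), (243.93341064453125, 300.3207092285156), 13.0546236038208)
{'location': [303.7, 182.2], 'confidence': 0.78}
{'location': [249.1, 173.9], 'confidence': 0.56}
{'location': [249.4, 189.9], 'confidence': 0.83}
side spigot [517.8 101.8 150. ] 43 [519.8 103.6]
z [111.1 113.3 114.7 116.  118.8] ((538.93994140625, 14.00341796875), (245.25146484375, 303.41595458984375), 12.459097862243652)
{'location': [225.6, 169.9], 'confidence': 0.64}
{'location': [253.0, 193.8], 'confidence': 0.63}
{'location': [264.6, 193.3], 'confidence': 0.69}
wrist spigot [531.1  99.1 150. ] 251 [521.  102.7]
z [116.5 117.3 117.8 118.4 119.5] ((541.7393188476562, 15.336410522460938), (239.709716796875, 298.0581970214844), 13.043985366821289)
{'location': [122.8, 78.3], 'confidence': 0.58}
{'location': [182.4, 230.9], 'confidence': 0.59}
```

>>> arm_command(motion=[1, -187, 314, 0, 0, 0, 30, 1, -187, 314, 0, 0, 0, 30, 1, -187, 314, 0, 0, 0, 30, 1, -187, 314, 0, 0, 0, 30, 1, -187, 314, 0, 0, 0, 30, 1, -187, 314, 0, 0, 0, 30, 1, -187, 314, 0, 0, 0, 30, 1, -187, 314, 0, 0, 0, 30, 1, -187, 314, 0, 0, 0, 30, 1, -187, 314, 50, 0, 0, 30, 1, -187, 314, 50, 0, 0, 30, 1, -187, 314, 50, 0, 0, 30])

```text
t: 2.65
eef_pos: [438.6, -312.9, 164.9]
tcp_rot: [-3.141, 0.002, -0.522]
ft_force: [-0.3, -0.1, -0.0]
opening: 0.996
```

```bash
python3 - <<'E'
from h import *
from scipy.optimize import least_squares
np.set_printoptions(precision=2,suppress=True)
s=env.state();print(s['t'],s['eef_pos'],s['tcp_rot'])
for c in ["wrist","side","scene"]:
    p,d=env.read_camera(c); cv2.imwrite(f"pics/{c}1.png",p[:,:,::-1])
    if c=="wrist":
        P,uv=cloud(c,d)
        for lo,hi in [(86,94),(60,85)]:
            m=(np.hypot(P[:,0]-438,P[:,1]+314)<40)&(P[:,2]>lo)&(P[:,2]<hi)
            Q=P[m]; print(lo,len(Q),Q.mean(0) if len(Q) else 0, Q.min(0) if len(Q) else 0,Q.max(0) if len(Q) else 0)
E
```

```text
2.65 [ 438.56 -312.93  164.93] [-3.14  0.   -0.52]
86 649 [ 439.36 -314.29   90.81] [ 413.12 -340.84   86.19] [ 466.19 -286.99   93.45]
60 609 [ 436.58 -319.4    73.26] [ 415.73 -338.02   60.18] [ 466.32 -286.86   84.95]
```

View pics/wrist1.png

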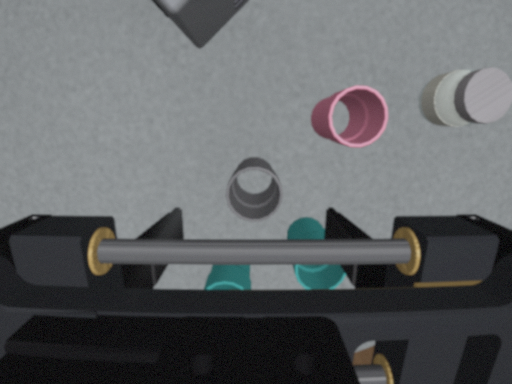

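View pics/scene1.png

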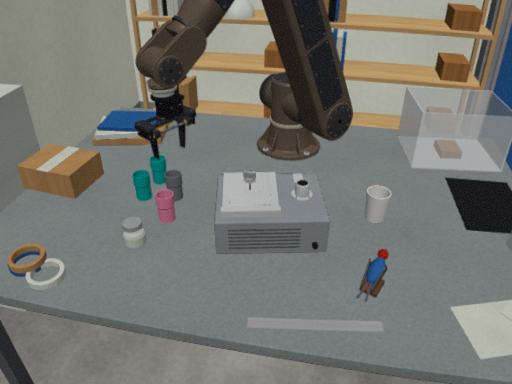

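>>> arm_command(motion=[1, 0, 0.5, 40, 0, 0, 0, 1, 0, 0.5, 80, 0, 0, 0, 1, 0, 0.5, 109, 0, 0, 0, 1, 0, 0.5, 109, 0, 0, 0, 1, 0, 0.5, 109, 0, 0, 0, -1, 0, 0.5, 109, 0, 0, 0, -1, 0, 0.5, 109, 0, 0, 0, -1, 0, 0.5, 109, 0, 0, 0, -1, 0, 0.5, 109, 0, 0, 0, -1, 0, 0.5, 109, 0, 0, 0, -1, 0, 0.5, 109, 0, 0, 0, -1, 0, 0.5, 109, 0, 0, 0, -1, 0, 0.5, 109, 0, 0, 0])

```text
t: 4.1
eef_pos: [437.9, -314.5, 55.8]
tcp_rot: [3.142, -0.0, -0.524]
ft_force: [-0.1, -1.1, 3.0]
opening: 0.565
```

>>> arm_command(motion=[-1, 0, 0, -40, 0, 0, 0, -1, 0, 0, -80, 0, 0, 0, -1, 0, 0, -120, 0, 0, 0, -1, 0, 0, -160, 0, 0, 0, -1, 0, 0, -200, 0, 0, 0, -1, -14, -40, -200, 0, 0, 0, -1, -27, -81, -200, 0, 0, 0, -1, -41, -121, -200, 0, 0, 0, -1, -55, -161, -200, 0, 0, 0, -1, -68, -202, -200, 0, 0, 0, -1, -82, -242, -200, 0, 0, 0, -1, -95, -282, -200, 0, 0, 0, -1, -109, -323, -200, 0, 0, 0, -1, -123, -363, -200, 0, 0, 0, -1, -130, -390, -200, 0, 0, 0, -1, -136.2, -403, -200, 0, 0, 0, -1, -136.2, -403, -185, 0, 0, 0, -1, -136.2, -403, -172, 0, 0, 0, -1, -136.2, -403, -172, 0, 0, 0])

```text
t: 6.0
eef_pos: [520.3, 102.2, 226.1]
tcp_rot: [3.14, 0.003, -0.524]
ft_force: [0.3, -0.4, -2.4]
opening: 0.565
```

```bash
python3 - <<'E'
from h import *
np.set_printoptions(precision=2,suppress=True)
from scipy.optimize import least_squares
s=env.state();print(s['t'],s['eef_pos'],s['tcp_rot'])
for c in ["scene","side","wrist"]:
    p,d=env.read_camera(c); np.savez(f"{c}2.npz",p=p,d=d)
    cv2.imwrite(f"pics/{c}2.png",p[:,:,::-1])
    if c!="wrist":
        P,uv=cloud(c,d)
        for lo,hi,r in [(128,150,20),(175,215,25),(229,255,27)]:
            Q=P[(P[:,2]>lo)&(P[:,2]<hi)&(np.hypot(P[:,0]-521.4,P[:,1]-102.9)<36)]
            s=least_squares(lambda x:np.hypot(Q[:,0]-x[0],Q[:,1]-x[1])-r,[521,103],loss='soft_l1')
            print(c,lo,len(Q),s.x)
    u=proj(c,[[521,103,170]])[0].astype(int)
    x,y=max(0,u[0]-50),max(0,u[1]-50)
    if c!="wrist":cv2.imwrite(f"pics/z{c}2.png",cv2.resize(p[y:y+100,x:x+100,::-1],None,fx=5,fy=5,interpolation=cv2.INTER_CUBIC)); print(x,y)
E
```

```text
6.0 [520.31 102.23 226.07] [ 3.14  0.   -0.52]
scene 128 94 [518.89 102.69]
scene 175 239 [519.21 103.26]
scene 229 232 [522.66  99.11]
252 129
side 128 71 [519.68 103.53]
side 175 165 [521.66 104.1 ]
side 229 221 [520.61 103.14]
178 118
```

View pics/zscene2.png

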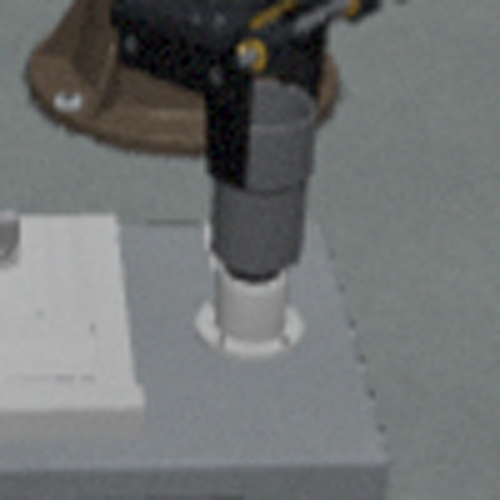

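View pics/zside2.png

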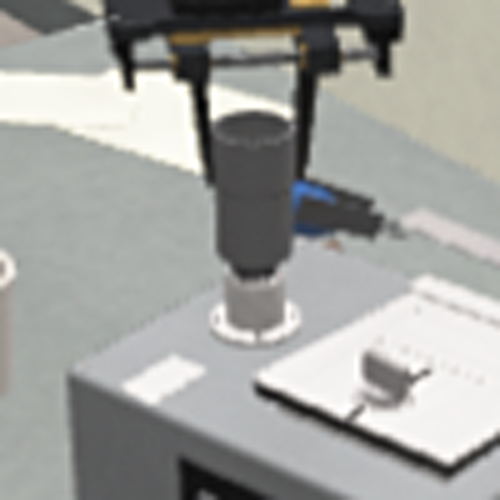

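View pics/wrist2.png

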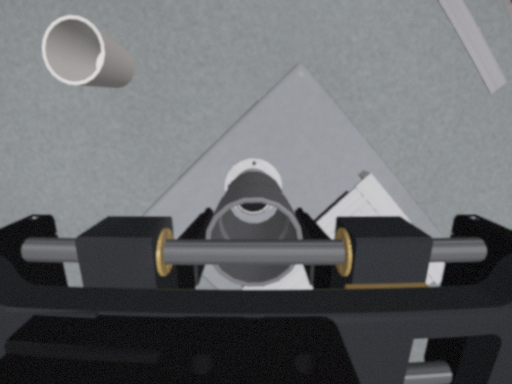

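>>> arm_command(motion=[-1, -0.4, 0.6, 5, 0, 0, 0, -1, -0.4, 0.6, 10, 0, 0, 0, -1, -0.4, 0.6, 14, 0, 0, 0, -1, -0.4, 0.6, 17, 0, 0, 0, -1, -0.4, 0.6, 20, 0, 0, 0, -1, -0.4, 0.6, 23, 0, 0, 0, -1, -0.4, 0.6, 25, 0, 0, 0, -1, -0.4, 0.6, 25, 0, 0, 0])

```text
t: 6.95
eef_pos: [520.6, 102.4, 202.4]
tcp_rot: [3.141, 0.0, -0.524]
ft_force: [0.3, -0.2, -1.0]
opening: 0.562
```

>>> arm_command(motion=[-1, 0, 0, 6, 0, 0, 0, -1, 0, 0, 12, 0, 0, 0, -1, 0, 0, 17, 0, 0, 0, -1, 0, 0, 21, 0, 0, 0, -1, 0, 0, 24, 0, 0, 0, -1, 0, 0, 25, 0, 0, 0, -1, 0, 0, 25, 0, 0, 0])

```text
t: 7.65
eef_pos: [520.6, 102.4, 177.8]
tcp_rot: [-3.142, -0.0, -0.524]
ft_force: [-1.0, 1.0, -0.2]
opening: 0.566
```

>>> arm_command(motion=[-1, 0, 0, 1, 0, 0, 0, -1, 0, 0, 2, 0, 0, 0, -1, 0, 0, 2, 0, 0, 0])

```text
t: 7.95
eef_pos: [520.8, 102.5, 177.6]
tcp_rot: [-3.14, -0.001, -0.524]
ft_force: [-6.4, 0.1, 20.4]
opening: 0.564
```

>>> arm_command(motion=[1, 0, 0, -1, 0, 0, 0, 1, 0, 0, -2, 0, 0, 0, 1, 0, 0, -2, 0, 0, 0, 1, 0, 0, -2, 0, 0, 0, 1, 0, 0, -35, 0, 0, 0, 1, 0, 0, -70, 0, 0, 0, 1, 0, 0, -90, 0, 0, 0, 1, 15, 50, -90, 0, 0, 0, 1, 30, 95, -90, 0, 0, 0, 1, 45, 140, -90, 0, 0, 0, 1, 62, 180, -90, 0, 0, 0, 1, 62, 199, -90, 0, 0, 0, 1, 62, 199, -90, 0, 0, 0, 1, 62, 199, -90, 0, 0, 0])

```text
t: 9.35
eef_pos: [474.9, -100.9, 265.6]
tcp_rot: [-3.141, 0.0, -0.525]
ft_force: [-0.5, 0.2, 0.5]
opening: 1.001
```

```bash
python3 - <<'E'
from h import *
np.set_printoptions(precision=2,suppress=True)
from scipy.optimize import least_squares
s=env.state();print(s['t'],s['eef_pos'],s['tcp_rot'])
for c in ["wrist","scene","side"]:
    p,d=env.read_camera(c); np.savez(f"{c}3.npz",p=p,d=d)
    cv2.imwrite(f"pics/{c}3.png",p[:,:,::-1])
    P,uv=cloud(c,d)
    for lo,hi,r in [(128,165,25),(180,208,27)]:
        Q=P[(P[:,2]>lo)&(P[:,2]<hi)&(np.hypot(P[:,0]-521.4,P[:,1]-102.9)<36)]
        if len(Q)<10: continue
        s=least_squares(lambda x:np.hypot(Q[:,0]-x[0],Q[:,1]-x[1])-r,[521,103],loss='soft_l1')
        print(c,lo,len(Q),s.x)
    Q=P[(np.hypot(P[:,0]-521.4,P[:,1]-102.9)<30)]
    if len(Q): print('top z',np.percentile(Q[:,2],[50,90,95,99]))
    Q=P[(P[:,2]>153)&(P[:,2]<174)&(np.hypot(P[:,0]-505,P[:,1]+49)<30)]
    if len(Q)>5: print(c,'wing',len(Q),Q.mean(0),cv2.minAreaRect(Q[:,:2].astype(np.float32)),np.percentile(Q[:,2],95))
    for l in ["wing","hatch_pad"]:
        for o in env.spot_point(c,l): print(l,o, atz(c,o['location'],160))
E
```

```text
9.35 [ 474.94 -100.9   265.58] [-3.14  0.   -0.52]
wrist 128 509 [522.01 103.95]
top z [126.81 155.47 159.8  163.75]
wrist wing 351 [507.38 -48.58 168.57] ((507.1935119628906, -48.77829360961914), (10.070611953735352, 35.268798828125), 5.954946041107178) 170.69211223886106
wing {'location': [254.0, 123.3], 'confidence': 0.64} [508.31 -44.5  160.  ]
hatch_pad {'location': [424.5, 223.9], 'confidence': 0.64} [ 619.3  -232.26  160.  ]
hatch_pad {'location': [288.6, 93.8], 'confidence': 0.59} [551.62 -36.71 160.  ]
scene 128 207 [519.56 103.33]
scene 180 265 [520.61 103.42]
top z [164.05 208.81 212.26 214.56]
scene wing 82 [509.12 -49.38 163.95] ((508.3430480957031, -49.43205261230469), (13.817706108093262, 34.88814926147461), 5.446139812469482) 171.0579404616766
wing {'location': [246.2, 170.7], 'confidence': 0.44} [489.   -61.78 160.  ]
hatch_pad {'location': [249.2, 190.8], 'confidence': 0.69} [589.98 -31.46 160.  ]
side 128 141 [520.86 104.27]
side 180 203 [520.62 103.04]
top z [173.42 204.97 208.09 211.18]
side wing 51 [503.85 -51.62 161.89] ((504.58935546875, -49.30910873413086), (11.8589448928833, 36.971282958984375), 6.112588882446289) 168.433280108166
wing {'location': [252.1, 192.8], 'confidence': 0.38} [495.27 -50.61 160.  ]
hatch_pad {'location': [263.5, 188.1], 'confidence': 0.87} [540.   -50.64 160.  ]
```

View pics/wrist3.png

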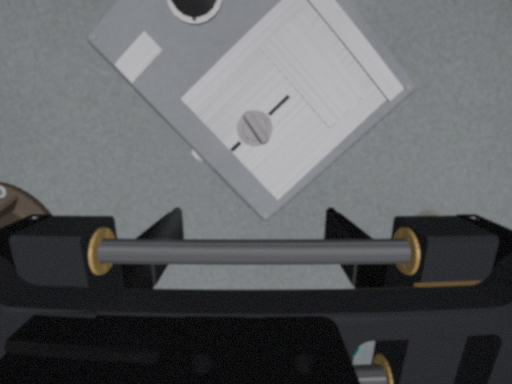

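View pics/side3.png

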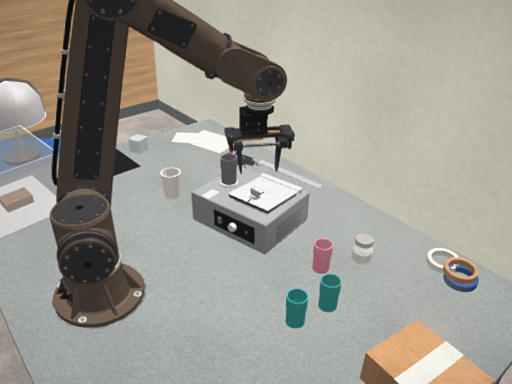

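>>> arm_command(motion=[0, 2, -40, 0, 0, 0, -8, 0, 2, -61, 0, 0, 0, -16, 0, 2, -61, 20, 0, 0, -24, 0, 2, -61, 40, 0, 0, -32, 0, 2, -61, 60, 0, 0, -36, 0, 2, -61, 80, 0, 0, -36, 0, 2, -61, 80, 0, 0, -36])

```text
t: 10.5
eef_pos: [506.2, -48.8, 183.7]
tcp_rot: [-3.14, 0.004, 0.105]
ft_force: [0.1, -0.2, 0.2]
opening: 0.513
```

```bash
python3 - <<'E'
from h import *
s=env.state();print(s['t'],s['eef_pos'],s['tcp_rot'],s['joints'])
for c in ["side","wrist"]:
    p,d=env.read_camera(c)
    if c=="side": p=cv2.resize(p[140:240,180:310],None,fx=5,fy=5,interpolation=cv2.INTER_CUBIC)
    cv2.imwrite(f"pics/{c}4.png",p[:,:,::-1])
E
```

```text
10.5 [506.17030716 -48.81231599 183.73855257] [-3.14036609  0.00362799  0.10480039] [-2.26084896e-01  3.65871404e-01  1.87509617e+00 -2.37007776e-05
  9.04454757e-01 -3.30868375e-01]
```

View pics/side4.png

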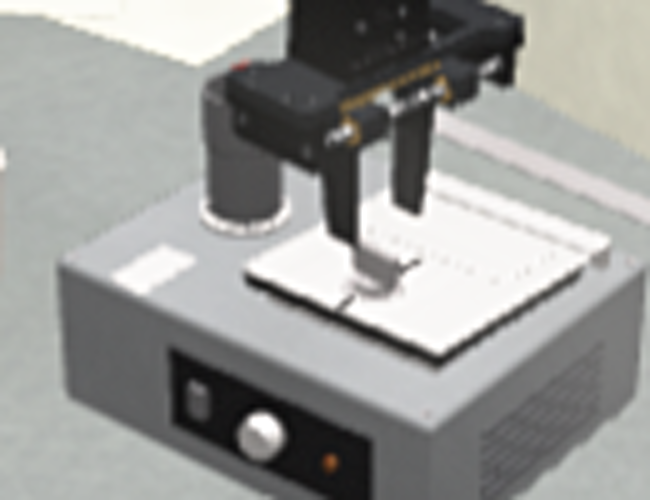

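View pics/wrist4.png

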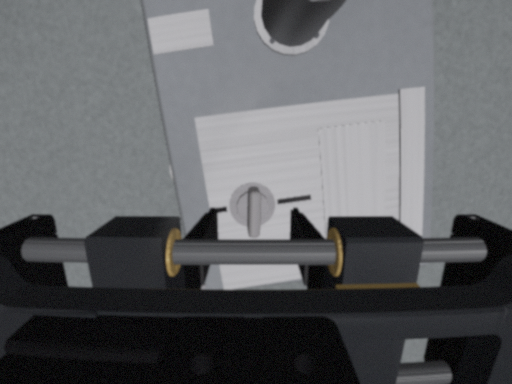

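>>> arm_command(motion=[0, 0, 0, 15, 0, 0, 0, 0, 0, 0, 30, 0, 0, 0, 0, 0, 0, 35, 0, 0, 0, 0, 0, 0, 35, 0, 0, 0, -1, 0, 0, 35, 0, 0, 0, -1, 0, 0, 35, 0, 0, 0, -1, 0, 0, 35, 0, 0, 0, -1, 0, 0, 35, 0, 0, 0, -1, 0, 0, 35, 0, 0, 0, -1, 0, 0, 35, 0, 0, 0, -1, 0, 0, 35, 0, 0, 0])

```text
t: 11.7
eef_pos: [506.5, -49.2, 150.4]
tcp_rot: [-3.141, 0.001, 0.105]
ft_force: [-2.6, -1.9, -1.8]
opening: 0.1
```

>>> arm_command(motion=[-1, 0, 0, 0, 0, 0, 7, -1, 0, 0, 0, 0, 0, 14, -1, 0, 0, 0, 0, 0, 21, -1, 0, 0, 0, 0, 0, 28, -1, 0, 0, 0, 0, 0, 35, -1, 0, 0, 0, 0, 0, 42, -1, 0, 0, 0, 0, 0, 49, -1, 0, 0, 0, 0, 0, 56, -1, 0, 0, 0, 0, 0, 63, -1, 0, 0, 0, 0, 0, 70, -1, 0, 0, 0, 0, 0, 77, -1, 0, 0, 0, 0, 0, 83, -1, 0, 0, 0, 0, 0, 83, -1, 0, 0, 0, 0, 0, 83])

```text
t: 13.1
eef_pos: [506.8, -49.2, 150.5]
tcp_rot: [3.141, 0.0, -1.341]
ft_force: [-2.9, -2.3, -0.8]
opening: 0.095
```

```bash
python3 - <<'E'
from h import *
s=env.state();print(s['t'],s['eef_pos'],s['tcp_rot'],s['joints'],s['ft_force'],s['moment'],s['opening'])
for c in ["side","wrist","scene"]:
    p,d=env.read_camera(c)
    if c=="side": p=cv2.resize(p[140:240,180:310],None,fx=5,fy=5,interpolation=cv2.INTER_CUBIC)
    if c=="scene": p=cv2.resize(p[130:250,200:340],None,fx=5,fy=5,interpolation=cv2.INTER_CUBIC)
    cv2.imwrite(f"pics/{c}5.png",p[:,:,::-1])
E
```

```text
13.1 [506.75129091 -49.20023296 150.46762312] [ 3.14072030e+00  1.97852952e-04 -1.34079783e+00] [-2.26474341e-01  4.11011532e-01  1.91202389e+00 -2.83163166e-04
  8.19427492e-01  1.11451679e+00] [-2.88329048 -2.34718334 -0.78684783] [-0.51444374  0.94123266 -0.02479242] 0.09464270410297834
```

View pics/side5.png

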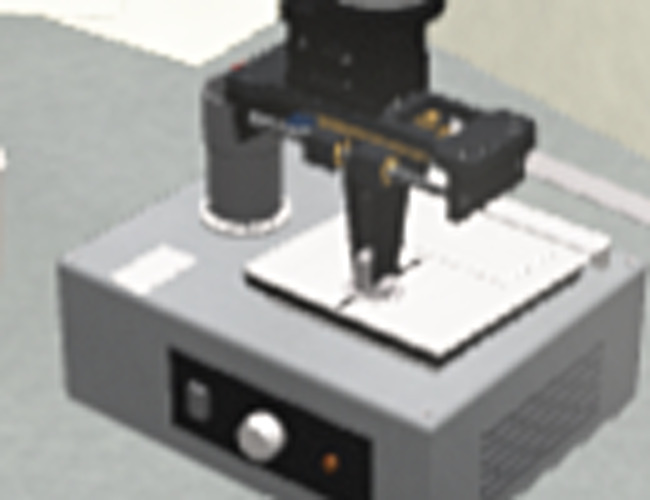

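View pics/wrist5.png

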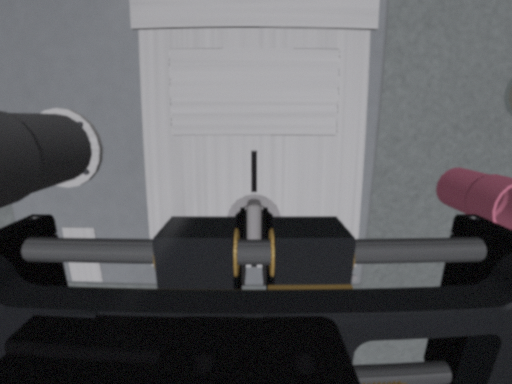

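View pics/scene5.png

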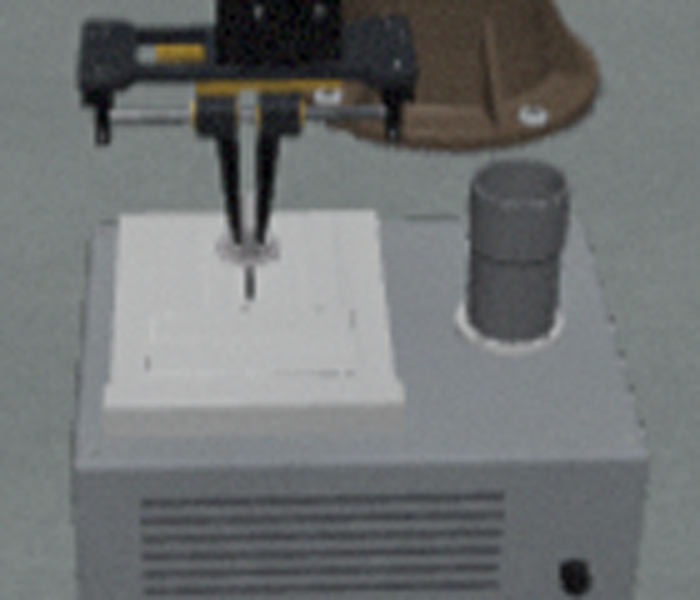

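>>> arm_command(motion=[-1, 0, 0.5, 3, 0, 0, 0, -1, 0, 0.8, 6, 0, 0, 0, -1, 0, 1.2, 9, 0, 0, 0, -1, 0, 1.5, 11, 0, 0, 0, -1, 0, 1.5, 12, 0, 0, 0, -1, 0, 1.5, 12, 0, 0, 0])

```text
t: 13.85
eef_pos: [505.8, -49.4, 140.3]
tcp_rot: [-3.14, -0.001, -1.343]
ft_force: [-10.3, 0.3, 22.2]
opening: 0.092
```

>>> arm_command(motion=[-1, 0, 0, 1, 0, 0, 0, -1, 0, 0, 1, 0, 0, 0, -1, 0, 0, 1, 0, 0, 0])

```text
t: 14.15
eef_pos: [505.9, -49.4, 140.2]
tcp_rot: [-3.139, -0.001, -1.343]
ft_force: [-13.2, -0.4, 32.1]
opening: 0.094
```

```bash
python3 - <<'E'
from h import *
np.set_printoptions(precision=2,suppress=True)
s=env.state();print(s['t'],s['eef_pos'],s['tcp_rot'],s['ft_force'])
a=np.radians(13.05);ex=np.array([np.cos(a),np.sin(a)]);ey=np.array([-np.sin(a),np.cos(a)]);C=np.array([541.9,15.4])
for c in ["wrist","side","scene"]:
    p,d=env.read_camera(c)
    for tag,dd in (("now",d),("before",np.load(f"{c}3.npz")['d'])):
        if c=="wrist" and tag=="before": continue
        P,_=cloud(c,dd)
        X=(P[:,:2]-C)@ex;Y=(P[:,:2]-C)@ey
        m=(X>-82)&(X<60)&(Y>-125)&(Y<15)&(P[:,2]>125)&(P[:,2]<145)&~((abs(X+50)<32)&(abs(Y+55)<30))
        A=np.c_[X[m],Y[m],np.ones(m.sum())]
        for _ in range(3):
            q=np.linalg.lstsq(A,P[m,2],rcond=None)[0]; r=abs(A@q-P[m,2]); mm=np.where(m)[0][r<3]; m=np.zeros_like(m);m[mm]=1;A=np.c_[X[m],Y[m],np.ones(m.sum())]
        dk=(Y>35)&(Y<60)&(abs(X)<100)&(abs(P[:,2]-117)<8)
        print(c,tag,m.sum(),q,'z at x=-85:',q@[-85,-55,1],'deck',np.median(P[dk,2]))
    if c=="side": p=cv2.resize(p[140:240,180:310],None,fx=5,fy=5,interpolation=cv2.INTER_CUBIC)
    cv2.imwrite(f"pics/{c}6.png",p[:,:,::-1])
E
```

```text
14.15 [505.86 -49.43 140.18] [-3.14 -0.   -1.34] [-13.17  -0.42  32.08]
wrist now 31755 [  0.01   0.   132.11] z at x=-85: 130.963255253266 deck 117.85430599079709
side now 641 [  0.01  -0.   129.  ] z at x=-85: 128.53436866261532 deck 114.57177643962211
side before 716 [ -0.07  -0.   135.41] z at x=-85: 141.20014932212476 deck 114.98565219346699
scene now 1116 [  0.01  -0.   133.34] z at x=-85: 132.78022897811334 deck 118.93377486742827
scene before 1150 [ -0.06  -0.   139.59] z at x=-85: 145.08219926557715 deck 118.96596828924027
```

View pics/side6.png

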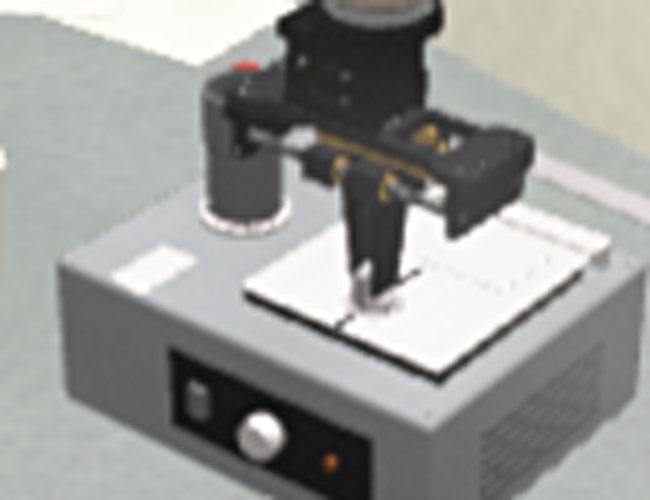

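View pics/wrist6.png

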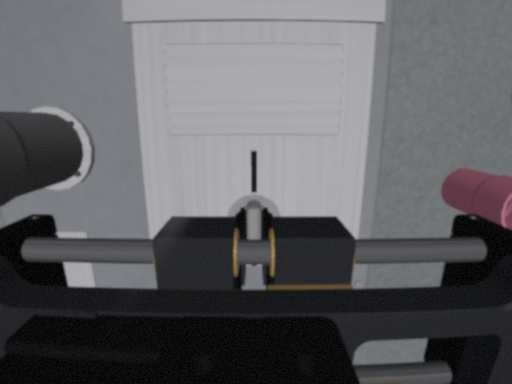

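```bash
python3 - <<'E'
from h import *
from scipy.optimize import least_squares
c="side";p,d=env.read_camera(c);P,_=cloud(c,d)
for r,lo,hi in ((25,128,165),(27,180,208)):
    Q=P[(P[:,2]>lo)&(P[:,2]<hi)&(np.hypot(P[:,0]-521,P[:,1]-103)<36)]
    print(least_squares(lambda x:np.hypot(Q[:,0]-x[0],Q[:,1]-x[1])-r,[521,103],loss='soft_l1').x)
Q=P[(np.hypot(P[:,0]-521,P[:,1]-103)<30)];print(np.percentile(Q[:,2],99))
s=env.state();print(s['t'],s['eef_pos'],s['ft_force'])
print(env.job_done()); print(env.state()['ft_force'])
E
```

```text
[521.13677841 104.08435094]
[521.49026395 102.11018818]
210.85995482739685
14.35 [505.88905071 -49.41361726 140.17859125] [-13.21513261  -0.21311031  32.06302866]
the job is handed in; nothing more can be done
None
the job is handed in; nothing more can be done
```

The sleeve is home on the spigot, the wing is in line with the ribs, and I handed the job in at about 14.4 s with the gripper still pressing the hatch shut.

- **Sleeve:** I gripped the grey sleeve by its collar and pushed it down until it met about 20 N on the flange. Its last fitted centre was (521, 103) mm, within about 1.5 mm of the spigot. Its top was at 211–212 mm, against 212 mm when home.
- **Wing:** I gripped it and turned it by −83°. In the wrist picture it lies along the index rib.
- **Hatch:** The fitted plate slope is about 0.01 rad or less, with a free-edge height of 131 mm in the wrist view. The plate's top face should sit at 131 mm when shut. The press was steady at about 32 N down, with about 13 N sideways.
- **Other items:** No move came near the cup, jar or bird, but I did not measure their positions at the end.

The scene and side cameras gave heights that differed by 2–3 mm, consistent with their calibration error. Judged against the deck in each view, both also show the hatch shut.

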